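Load the shoe pan and slide it into its rack

ROBOT

A 6-joint arm with a two-finger parallel gripper is mounted at the origin on the work surface. World frame = base frame: x ahead of the robot, y to its left, z up, the work surface at z = 0. Lengths are in m, angles in rad, forces in N, time in s.
With the tool pointing down it reaches from about 0.35 to 0.8 m from the base axis. Payload 7.3 kg.
Tool frame: the origin (TCP) lies midway between the tips of the shut fingers; the grasp point (between the pads) lies 19 mm behind it; z points along the fingers, y is the line along which they close (so a half turn about z gives the same grasp; the last joint's range is limited). The gripper opens to 85 mm and grips with 20 to 120 N. Pads are 22 mm wide; open, the fingers measure 114 mm over their backs; the gripper's body (76 mm by 85 mm) begins 54 mm behind the grasp point. The pads swing forward as they close: fully open they stand 13 mm farther back than shut.
Start: joints at [1.068, 0.342, 1.524, -0, 1.275, -0.146], TCP at [0.183, 0.492, 0.231] pointing down, gripper open.
Joint ranges: [-2.53, 2.53], [-0.77, 2.02], [0.04, 2.7], [-1, 4.14], [0.28, 2.66], [-3.11, 3.11]. Speed limits (rad/s): [2.57, 2.57, 3.14, 3.14, 3.14, 3.14].

INTERFACE

Orientations are given as a unit quaternion [w, x, y, z].
In Python, from plant import r gives the robot as it stands.
- The arm moves only by the shell command python3 -m crank 'ROWS' [FORCE]. ROWS is JSON, a list that holds one entry, the list of rows, each a list of 5 numbers: the shift along the tool's x, y, z in m, then the turn about the tool's z in degrees, then the closure in counts, from 0 (fully open) to 255 (shut). A call has 1 to 12 rows; each row is the pose to reach, as a shift and turn from the pose commanded when the call began, along the tool's axes at that moment; what a row does not reach only later rows make up. A row lasts 1/8 s, in which the tool goes at most 62.5 mm and 10.7 degrees, less where a joint would pass 70% of its speed; a pose out of reach is approached as far as the arm can. A call with a gripper value outside its range is refused whole. The fingers move at their own pace and stop on an object; FORCE is the grip in N (left out, the last holds). Time passes only in rows, so rows that repeat a pose let the fingers close. It gives the time, the measured TCP pose, the force, the opening and the grip force at its end, in the units of the state.
- r.observe(): the state, without advancing time (a new reading comes with each control period).
- r.grab_frame(name): name is "scene" or "top" or "wrist"; returns a dict with "color" (480x640x3 uint8, blue, green, red), "K" (3x3 intrinsics, pixels), "cam_to_world" (4x4, takes a point from camera to world coordinates); the wrist camera has in their place "tool_from_camera" (4x4, takes a point from camera to tool coordinates, whose origin is the TCP and whose axes are the flange's). Camera axes: x right, y down, z forward; pixel columns grow to the right and rows downward; lengths in m; the calibration is good to about 2 mm. A picture is of the moment at which its call begins: read the wrist's pose just before it. There is no depth.
- r.hand_in(): hands the job in; it is judged then, once.
The state is a dict: "time_s": time; "joint_pos": joint angles; "dq": joint speeds; "joint_torque": joint torques, N m; "tcp_pos": TCP position; "orientation": TCP orientation; "ft_force": force on the tool from outside, world axes, zero at the start; "ft_torque": the same for the moment, N m; "grip_width": opening from 0.0 (shut) to 1.0 (fully open); "grasp_force": force on a finger pad.
Only numpy, scipy, OpenCV 4.12 (cv2) and the standard library are available. Lean on these libraries where they do the work, as an engineer would, in place of code of your own. Each camera call takes 0.05 s, during which the arm holds its last target. There are 200 camera calls.

TASK

Lay the open-heeled horseshoe (not the closed bar shoe) flat in the empty steel pan. Then take the loaded pan by its wooden grip, keep it level, and slide it nose first into the bay on top of the rack until it is fully home against the back stop; let go, and leave the other things on the bench where they are.

Things in the scene. Friction and masses are not known exactly. Their poses are not given: they have to be found in the camera images.
- pan: Loose open-topped steel pan, 180 long (own x) x 130 wide (y), walls 24 high, walls and floor 3 thick, 0.26 kg. Origin: centre of underside, z up. Nose: the plain +x end. At -x a dark wooden grip block stands on the front wall: 14 thick (x), 70 wide (y), from 10 to 62 above the underside, middle at x -83. Free floor inside: x -76 to 87, y -62 to 62.
- pan_grip (a point): Grasp point on the pan's wooden grip: pan frame (-83, 0, 45), i.e. 45 above the underside. Pinch the block from above across its 14 mm thickness (fingers close along the pan's x); the fingertips then stay above the pan's walls. The loaded pan's weight (up to 0.6 kg) hangs about 85 mm ahead of this point: grip firmly (about 100 N) or it droops.
- shoe: The open-heeled horseshoe to load: a loose flat U of plain steel, 10 thick, about 112 long (own x -56 to +57) and 100 wide (y), about 0.2 kg. Origin: middle of the U at its underside, z up. The closed toe is at -x, the open heels at +x.
- shoe_toe (a point): Middle of the shoe's toe, shoe frame (-45, 0, 5). Here the web is a straight bar 22 wide (x, from -56 to -34) and 48 long (y): pinch it from above with the fingers closing along the shoe's x.
- bar_shoe: Bystander: loose shoe of the same size and steel, but its heel is closed by a straight bar, so it is a closed ring. Leave it.
- rack: Fixed rack, 140 deep (own x) x 152 wide (y) x 104 high: wooden plinth, grey steel bay on top. Origin: centre of underside, z up. Mouth faces own -x, at x -70; pans go in along +x. Bay: floor at z 63, inner y -68 to 68, back stop face at x 60; a lip 20 wide along each side (underside z 96), open between. Pan home: its origin at rack (-30, 0, 63), axes parallel, 50 mm with the grip outside.
- bay (a point): Middle of the bay's mouth on the bay floor: rack frame (-70, 0, 63). Flared guides reach 15 mm out in front of the mouth on both sides.
- swage: Bystander, fixed: dark solid cast-iron swage block with a raised middle, 130 x 140 x 100 high. Origin: centre of its underside. It and the rack swap places.
- rasp: Bystander: loose hoof rasp lying flat, about 370 long (own y -202 to +165), 45 wide, 25 high, origin under its middle.
- can: Bystander: loose standing can, 56 diameter, 95 high, origin under its centre.
- oil: Bystander: loose standing white bottle, 66 diameter, 170 high, origin under its centre.
- jar: Bystander: loose standing jar, 72 diameter, 85 high, origin under its centre.
Things that resemble listed ones, but are neither listed nor needed, are in the scene too. Leave any blue look-alike of the pan alone. Leave any green or turquoise look-alike of the shoe alone.

How it is judged:
On the way, in this order (a step that is already met when the one before it is completed fails the run):
1. the open shoe lies flat in the pan while the pan is still outside the rack (x of shoe in the frame of pan between -0.05 and 0.05 m and y of shoe in the frame of pan between -0.04 and 0.04 m and z of shoe in the frame of pan between -0.001 and 0.009 m and angle between shoe's own z axis and vertical below 0.12 rad and distance between pan and rack above 0.12 m), for 0.2 s.
2. the loaded pan's nose has entered the bay, between floor and lips (x of shoe in the frame of pan between -0.05 and 0.05 m and y of shoe in the frame of pan between -0.04 and 0.04 m and z of shoe in the frame of pan between -0.001 and 0.009 m and angle between shoe's own z axis and vertical below 0.12 rad and y of pan in the frame of rack between -0.008 and 0.008 m and z of pan in the frame of rack between 0.058 and 0.073 m and x of pan_grip in the frame of rack below -0.09 m and angle between the x axis of pan and the x axis of rack, either way round below 0.08 rad and angle between pan's own z axis and vertical below 0.08 rad and x of pan in the frame of rack above -0.13 m), for 0.1 s.
At the end, for the whole second after the job is handed in: The pan rests in the bay fully home (nose first, within 6 mm of the back stop, 8 mm of the centre line, 0.08 rad of straight and level, underside on the bay floor within 6 mm), at rest; the open shoe lies flat on the pan's floor (within 0.12 rad), inside its walls (x of shoe in the frame of pan between -0.05 and 0.05 m and y of shoe in the frame of pan between -0.04 and 0.04 m and z of shoe in the frame of pan between -0.001 and 0.009 m and angle between shoe's own z axis and vertical below 0.12 rad and y of pan in the frame of rack between -0.008 and 0.008 m and z of pan in the frame of rack between 0.058 and 0.073 m and x of pan_grip in the frame of rack below -0.09 m and angle between the x axis of pan and the x axis of rack, either way round below 0.08 rad and angle between pan's own z axis and vertical below 0.08 rad and x of pan in the frame of rack between -0.036 and -0.024 m and height (world z) of pan below 0.069 m and linear speed of each of pan, shoe below 0.02 m/s); the robot touches nothing.
It fails at once if a bystander (bar shoe, rasp, can, bottle, or jar) is shifted more than 40 mm (distance of any of bar_shoe, rasp, can, oil, jar from where it was at the start of the episode above 0.04 m).
It fails at once if the pan is tilted more than 0.4 rad (angle between pan's own z axis and vertical above 0.4 rad).
It also fails if it takes over 56 s, if anything falls off the work surface, if the arm or the gripper's body presses on something with over 40 N, if the wrist force passes 120 N, or if a joint passes its speed limit or range.

## Working session

There is one attempt and no reset: what is moved stays moved. The work goes in short steps, Python scripts to look and compute and a shell command to move; the robot and the scene stay as the last step left them, time stands still between calls to the robot, and variables do not carry over. Pictures are saved under pics/ and viewed, at most 10 in all, crops included, and the job is handed in when it is done.

```bash
ls; mkdir -p pics
python3 - <<'E'
from plant import r
import cv2,numpy as np
o=r.observe();print(o['time_s'],o['tcp_pos'],o['orientation'],o['grip_width'])
for n in("scene","top"):
    f=r.grab_frame(n);cv2.imwrite(f'pics/{n}0.png',f['color']);print(n,f['K'],f['cam_to_world'])
    np.savez(f'pics/{n}0.npz',**{k:np.array(v) for k,v in f.items()})
E
```

```text
pics
0.0 [0.18313304 0.49158354 0.23063754] [-2.50486244e-04  1.77432681e-01  9.84132641e-01 -7.25523640e-04] 1.0008888957235367
scene [[449.630225     0.         317.31030682]
 [  0.         449.630225   242.35563428]
 [  0.           0.           1.        ]] [[ 0.30007035  0.75106407 -0.5880991   1.14692614]
 [ 0.95379985 -0.22656579  0.19731646 -0.24931558]
 [ 0.01495416 -0.62013765 -0.78435047  1.02208555]
 [ 0.          0.          0.          1.        ]]
top [[470.67043027   0.         319.54948157]
 [  0.         470.67043027 239.48283714]
 [  0.           0.           1.        ]] [[-0.02436207 -0.99216472  0.12253835  0.26500855]
 [-0.99945293  0.02691487  0.01922048 -0.00920806]
 [-0.02236798 -0.12200307 -0.99227765  1.38132465]
 [ 0.          0.          0.          1.        ]]
```

View pics/top0.png

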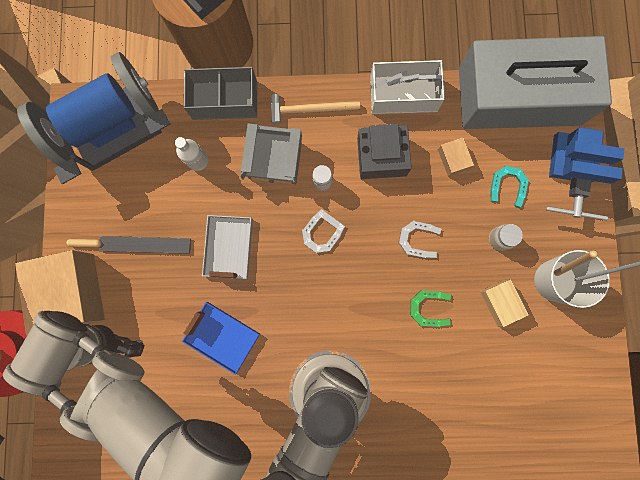

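View pics/scene0.png

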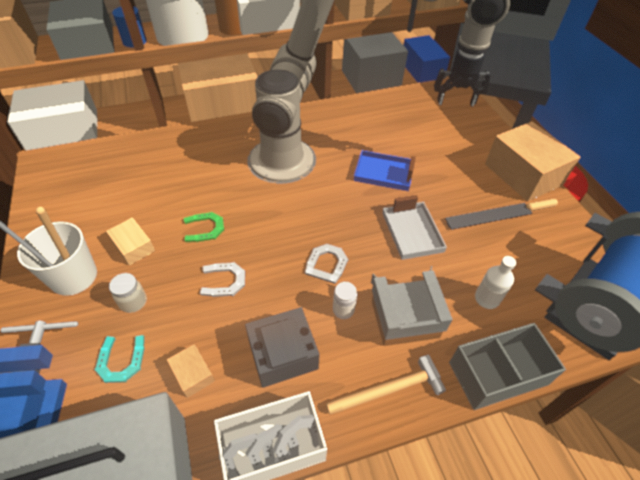

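Candidates in the top view: the grey open U at (421,239), the grey closed ring at (323,231), which is the bar shoe, the green U at (431,309) and the turquoise U at (510,187). I choose (421,239). For the pan, grey (228,248) with the brown grip at (222,274), not the blue one at (223,338). The rack is at (270,153) and the swage at (384,150).

```bash
cat > h.py <<'E'
import cv2,numpy as np
def ray(f,px,z):
    T=f['cam_to_world'];K=f['K'];d=T[:3,:3]@np.linalg.inv(K)@np.array([px[0],px[1],1.]);c=T[:3,3]
    return c+d*(z-c[2])/d[2]
def proj(f,P):
    T=np.linalg.inv(f['cam_to_world']);q=f['K']@(T[:3,:3]@np.asarray(P,float)+T[:3,3]);return q[:2]/q[2]
def wristframe(r):
    from scipy.spatial.transform import Rotation as R
    o=r.observe();f=dict(r.grab_frame("wrist"));w=np.array(o['orientation'])
    T=np.eye(4);T[:3,:3]=R.from_quat(w[[1,2,3,0]]).as_matrix();T[:3,3]=o['tcp_pos']
    f['cam_to_world']=T@np.array(f['tool_from_camera']);return f,o
E
python3 - <<'E'
from h import *
f=dict(np.load('pics/top0.npz'));im=f['color']
a=cv2.resize(im[200:280,390:470],(400,400),interpolation=2)
b=cv2.resize(im[115:285,190:310],None,fx=3.3,fy=3.3,interpolation=2)
h=max(a.shape[0],b.shape[0]);c=np.zeros((h,a.shape[1]+b.shape[1],3),np.uint8);c[:400,:400]=a;c[:b.shape[0],400:]=b
cv2.imwrite('pics/crop1.png',c);print(c.shape)
hsv=cv2.cvtColor(im,cv2.COLOR_BGR2HSV);m=((hsv[...,1]<40)&(hsv[...,2]>120)).astype(np.uint8)
mm=np.zeros_like(m);mm[205:270,392:450]=m[205:270,392:450]
n,l,s,ce=cv2.connectedComponentsWithStats(mm);i=1+s[1:,4].argmax();print(s[i])
ys,xs=np.where(l==i);P=np.array([ray(f,p,.01)[:2] for p in zip(xs,ys)]);mu=P.mean(0)
box=cv2.minAreaRect((P*1000).astype(np.float32));print('shoe centroid',mu,box)
for nm,px,z in [('pan corners',(206,215),.024),('',(251,217),.024),('',(248,280),.024),('',(203,277),.024),('grip',(222,274),.055),('rack',(249,124),.104),('',(301,127),.104),('',(297,184),.104),('',(242,180),.104),('can',(322,172),.095),('swage',(384,143),.1),('bar',(323,231),.01)]: print(nm,ray(f,px,z).round(3))
E
```

```text
(561, 796, 3)
[399 221  43  37 602]
shoe centroid [ 0.42864451 -0.26735707] ((427.6116943359375, -274.053466796875), (113.55895233154297, 100.4010238647461), 76.89627075195312)
pan corners [0.514 0.349 0.024]
 [0.505 0.217 0.024]
 [0.32  0.226 0.024]
 [0.332 0.357 0.024]
grip [0.338 0.295 0.055]
rack [0.757 0.207 0.104]
 [0.744 0.06  0.104]
 [0.58  0.074 0.104]
 [0.596 0.228 0.104]
can [0.614 0.004 0.095]
swage [ 0.691 -0.172  0.1  ]
bar [0.459 0.007 0.01 ]
```

View pics/crop1.png

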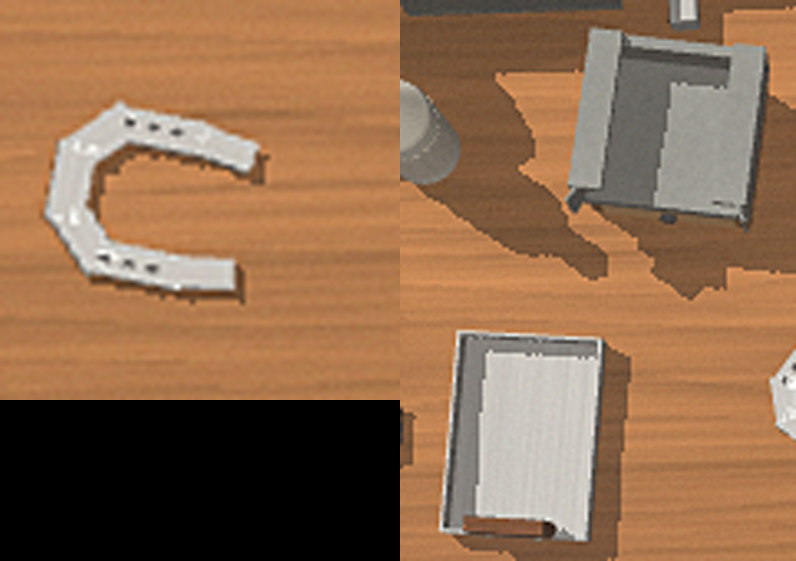

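The left crop confirms the open-heeled U, with its toe to the left (+y) and no bar across the heels. The rack mouth faces the robot, with the flares at the lower end, and the pan's grip is on its near side. Moving above the shoe's toe.

```bash
python3 -m crank '[[[-0.324,-0.191,0,-5,100],[-0.324,-0.191,0,-7,100],[-0.324,-0.191,0,-7,100],[-0.324,-0.191,0,-7,100],[-0.324,-0.191,0,-7,100],[-0.324,-0.191,0,-7,100],[-0.491,-0.588,0.03,-7,100],[-0.491,-0.588,0.03,-7,100],[-0.491,-0.588,0.03,-7,100],[-0.491,-0.588,0.03,-7,100],[-0.491,-0.588,0.03,-7,100],[-0.491,-0.588,0.03,-7,100]]]' 50
cat >> h.py <<'E'
def to(o,p,ang):
    "tool shift (m) and turn (deg) from pose o to world p with tool y at angle ang (deg)"
    from scipy.spatial.transform import Rotation as R
    w=np.array(o['orientation']);M=R.from_quat(w[[1,2,3,0]]).as_matrix()
    a=np.degrees(np.arctan2(M[1,1],M[0,1]));t=(a-ang+180)%360-180
    return (M.T@(np.array(p)-o['tcp_pos'])).round(4),round(t,2),'y now',round(a,2)
E
python3 -c "
from h import *;from plant import r
o=r.observe();print(o['joint_pos'],o['ft_force']);print(to(o,[.438,-.23,.2],76.9))"
```

```text
time_s: 1.6
tcp_pos: [0.4352, -0.1751, 0.205]
orientation: [0.0, 0.117, 0.993, 0.0]
ft_force: [1.0, 0.0, 0.3]
grip_width: 0.605
grasp_force: 0.0
[-5.46239079e-01  2.65110933e-01  1.71241225e+00  3.30451620e-04
  1.16419564e+00 -1.88228405e+00] [0.98736913 0.0057211  0.29457961]
(array([-0.0155, -0.0528,  0.005 ]), np.float64(-0.36), 'y now', np.float64(76.54))
```

```bash
python3 -m crank '[[[-0.0155,-0.053,0.005,0,100],[-0.0155,-0.053,0.005,0,100],[-0.0155,-0.053,0.005,0,100]]]' >/dev/null
python3 - <<'E'
from h import *;from plant import r
f,o=wristframe(r);cv2.imwrite('pics/w1.png',f['color']);np.savez('pics/w1.npz',**{k:np.array(v) for k,v in f.items()})
print(o['tcp_pos'],to(o,[.438,-.23,.2],76.9))
im=f['color'];hsv=cv2.cvtColor(im,cv2.COLOR_BGR2HSV);m=((hsv[...,1]<45)&(hsv[...,2]>110)).astype(np.uint8)
n,l,s,c=cv2.connectedComponentsWithStats(m)
for i in range(1,n):
    if s[i,4]>1500:
        ys,xs=np.where(l==i);P=np.array([ray(f,p,.01)[:2] for p in zip(xs,ys)])
        print(s[i],P.mean(0),cv2.minAreaRect((P*1000).astype(np.float32)))
print([proj(f,p) for p in ([.438,-.23,.01],[.4276,-.274,.01])])
E
```

```text
[ 0.43794072 -0.22765223  0.19981336] (array([-0.0006, -0.0023, -0.0002]), np.float64(-0.38), 'y now', np.float64(76.52))
[ 538   82  102  168 6181] [ 0.45804551 -0.01364426] ((462.3923034667969, -17.479106903076172), (78.35916137695312, 128.90599060058594), 87.50516510009766)
[ 181  147  148  129 8054] [ 0.42883151 -0.2669876 ] ((429.8128662109375, -274.8612060546875), (112.85482788085938, 103.33285522460938), 77.32530212402344)
[array([314.50681634, 210.8950788 ]), array([257.45091376, 211.08163986])]
```

View pics/w1.png

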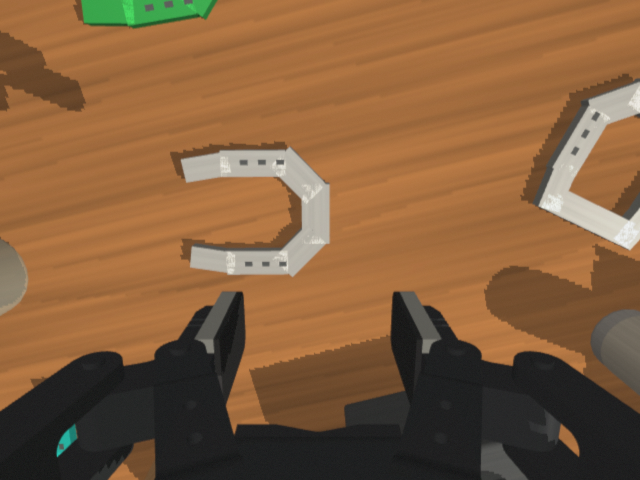

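The wrist view shows the open shoe's toe bar at (316,213), within 2 px of the prediction and squared to the fingers. Descend, grip, lift.

```bash
python3 -m crank '[[[-0.001,-0.0015,0.06,-0.6,100],[-0.001,-0.0015,0.12,-0.6,100],[-0.001,-0.0015,0.17,-0.6,100],[-0.001,-0.0015,0.195,-0.6,100],[-0.001,-0.0015,0.195,-0.6,100],[-0.001,-0.0015,0.195,-0.6,255],[-0.001,-0.0015,0.195,-0.6,255],[-0.001,-0.0015,0.195,-0.6,255],[-0.001,-0.0015,0.195,-0.6,255],[-0.001,-0.0015,0.195,-0.6,255],[-0.001,-0.0015,0.17,-0.6,255],[-0.001,-0.0015,0.11,-0.6,255]]]' 70
python3 - <<'E'
from h import *;from plant import r
f,o=wristframe(r);cv2.imwrite('pics/w2.png',f['color'])
# pan: refine using top frame bright rim corners
t=dict(np.load('pics/top0.npz'))
for nm,px in zip(('fl','fr','nr','nl'),[(458,332),(603,340),(589,541),(442,531)]):
    p=(190+(px[0]-400+.5)/3.3-.5,115+(px[1]+.5)/3.3-.5);print(nm,ray(t,p,.024).round(4))
for nm,px in zip(('fl','fr','nr','nl'),[(590,28),(767,45),(748,213),(570,188)]):
    p=(190+(px[0]-400+.5)/3.3-.5,115+(px[1]+.5)/3.3-.5);print('rack',nm,ray(t,p,.104).round(4))
E
```

```text
time_s: 3.52
tcp_pos: [0.4377, -0.2289, 0.0903]
orientation: [-0.002, 0.112, 0.994, 0.001]
ft_force: [1.3, 0.1, -1.6]
grip_width: 0.213
grasp_force: 69.0
fl [0.5133 0.3456 0.024 ]
fr [0.5025 0.216  0.024 ]
nr [0.3246 0.2295 0.024 ]
nl [0.3366 0.3588 0.024 ]
rack fl [0.76   0.2122 0.104 ]
rack fr [0.7399 0.0605 0.104 ]
rack nr [0.5935 0.0794 0.104 ]
rack nl [0.6197 0.2299 0.104 ]
```

Held. Carry to a viewing spot beside the pan.

```bash
python3 -m crank '[[[0,0,-0.05,0,255],[0.02,0.05,-0.1,10,255],[0.03,0.1,-0.14,20,255],[0.05,0.16,-0.16,30,255],[0.07,0.22,-0.16,40,255],[0.085,0.28,-0.16,50,255],[0.1,0.34,-0.16,60,255],[0.113,0.4,-0.16,70,255],[0.113,0.414,-0.16,80,255],[0.113,0.414,-0.16,81.5,255],[0.113,0.414,-0.16,81.5,255],[0.113,0.414,-0.16,81.5,255]]]'
python3 - <<'E'
from h import *;from plant import r
f,o=wristframe(r);cv2.imwrite('pics/w3.png',f['color']);np.savez('pics/w3.npz',**{k:np.array(v) for k,v in f.items()})
print(o['tcp_pos'],to(o,o['tcp_pos'],0),o['joint_pos'].round(2),o['grip_width'])
for p in ([.508,.281,.024],[.3306,.294,.024],[.5133,.3456,.024],[.5025,.216,.024],[.3246,.2295,.024],[.3366,.3588,.024]):print(proj(f,p).round(1))
E
```

```text
time_s: 5.08
tcp_pos: [0.4207, 0.1982, 0.2507]
orientation: [0.0, 0.733, 0.681, 0.0]
ft_force: [-0.9, -0.0, -1.7]
grip_width: 0.218
grasp_force: 69.3
[0.42066448 0.19824382 0.25067359] (array([0., 0., 0.]), np.float64(-4.23), 'y now', np.float64(-4.23)) [ 0.28  0.22  1.65 -0.    1.28  0.35] 0.2176143898922715
[415.8  94.7]
[199.2  94.8]
[421.5   7.4]
[410.5 174.5]
[203.2 174.1]
[194.8   7.1]
```

View pics/w3.png

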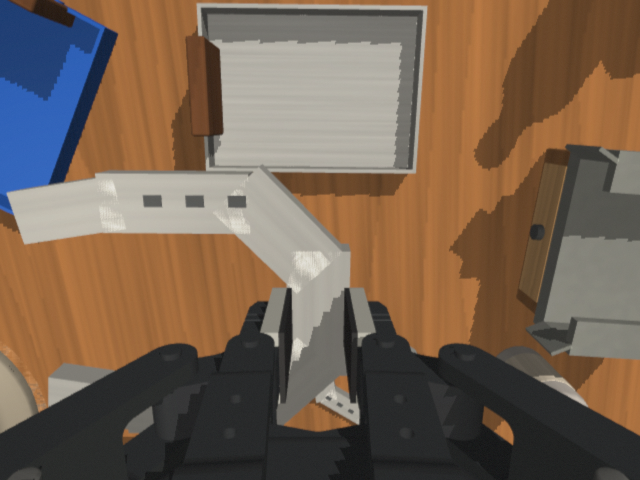

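Run:
```python
from h import *
f=dict(np.load('pics/w3.npz'))
c=[ray(f,p,.024)[:2] for p in [(427,6),(415,173),(206,171),(198,4)]];fl,fr,nr,nl=c
for k in c:print(k.round(4))
ctr=sum(c)/4;x=(fl+fr-nl-nr)/2;y=(fl+nl-fr-nr)/2
print('pan',ctr,np.degrees(np.arctan2(x[1],x[0])),np.degrees(np.arctan2(-y[0],y[1])),np.linalg.norm(x),np.linalg.norm(y))
print('grip top',ray(f,(205.5,86),.062),ray(f,(189,37),.062),ray(f,(194,136),.062))
T=f['cam_to_world'];print('cam',T[:3,3],T[:3,2])
a=np.radians(-4.2);u=np.array([np.cos(a),np.sin(a)]);v=np.array([-u[1],u[0]])
for z in(.25,.26,.27):
  for s,l in((.011,.024),(-.102,.05),(-.102,.03)):
    print(z,s,l,proj(f,[*(np.array([.4207,.1982])+s*u+l*v),z]).round(0))
```

```text
[0.5176 0.3462]
[0.5064 0.217 ]
[0.3274 0.2319]
[0.3394 0.3608]
pan [0.42269362 0.28898642] -4.721556760449257 -5.161136684275858 0.17922205361943255 0.1295779128706778
grip top [0.34580824 0.29660341 0.062     ] [0.33874907 0.33021259 0.062     ] [0.33211225 0.26187892 0.062     ]
cam [0.42542541 0.26355438 0.39389052] [-0.01820896 -0.25884304 -0.96574775]
0.25 0.011 0.024 [349. 247.]
0.25 -0.102 0.05 [ 12. 173.]
0.25 -0.102 0.03 [ 23. 231.]
0.26 0.011 0.024 [351. 255.]
0.26 -0.102 0.05 [-10. 176.]
0.26 -0.102 0.03 [  2. 238.]
0.27 0.011 0.024 [354. 265.]
0.27 -0.102 0.05 [-35. 180.]
0.27 -0.102 0.03 [-21. 247.]
```

The held shoe's pixels match a flat pose. The pan is at (.4227,.289) with yaw −4.9°. Placing.

```bash
python3 -m crank '[[[0.045,0.018,0.03,0.7,255],[0.0902,0.0373,0.08,0.7,255],[0.0902,0.0373,0.13,0.7,255],[0.0902,0.0373,0.18,0.7,255],[0.0902,0.0373,0.22,0.7,255],[0.0902,0.0373,0.2415,0.7,255],[0.0902,0.0373,0.2415,0.7,255],[0.0902,0.0373,0.2415,0.7,130],[0.0902,0.0373,0.2415,0.7,130],[0.0902,0.0373,0.2415,0.7,130],[0.0902,0.0373,0.2415,0.7,130],[0.0902,0.0373,0.2,0.7,130]]]'
python3 -m crank '[[[0,0,-0.06,0,120],[-0.05,-0.02,-0.11,0,80],[-0.09,-0.04,-0.15,0,40],[-0.1,-0.04,-0.18,0,0],[-0.1,-0.04,-0.18,0,0]]]'
python3 - <<'E'
from h import *;from plant import r
f,o=wristframe(r);cv2.imwrite('pics/w4.png',f['color']);np.savez('pics/w4.npz',**{k:np.array(v) for k,v in f.items()})
print(o['tcp_pos'],to(o,o['tcp_pos'],-4.9))
E
```

```text
time_s: 6.62
tcp_pos: [0.4629, 0.2851, 0.0483]
orientation: [-0.001, 0.738, 0.675, -0.003]
ft_force: [0.4, 0.5, -0.3]
grip_width: 0.489
grasp_force: 0.0
time_s: 7.25
tcp_pos: [0.4173, 0.1894, 0.2333]
orientation: [0.002, 0.738, 0.675, 0.003]
ft_force: [-0.2, 0.6, -0.2]
grip_width: 1.002
grasp_force: 0.0
[0.41729785 0.18943515 0.23327308] (array([0., 0., 0.]), np.float64(-0.21), 'y now', np.float64(-5.11))
```

View pics/w4.png

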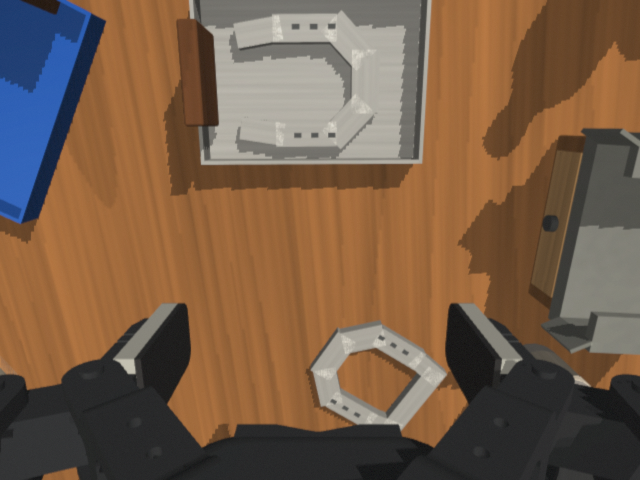

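The open shoe lies flat in the pan, with its toe at (365,75) and its heels at (240,40) and (240,133), clear of the walls. The closed ring is untouched on the bench at (378,375). Next, one close look at the rack.

```bash
python3 -m crank '[[[-0.02,0.06,-0.04,0,0],[-0.03,0.12,-0.047,0,0],[-0.051,0.18,-0.047,0,0],[-0.051,0.208,-0.047,0,0],[-0.051,0.208,-0.047,0,0],[-0.051,0.208,-0.047,0,0]]]'
python3 - <<'E'
from h import *;from plant import r
f,o=wristframe(r);cv2.imwrite('pics/w5.png',f['color']);np.savez('pics/w5.npz',**{k:np.array(v) for k,v in f.items()})
print(o['tcp_pos'],to(o,o['tcp_pos'],-4.9))
f=dict(np.load('pics/w4.npz'))
for p in [(420.5,161.5),(203,163.5)]:print(ray(f,p,.024).round(4))
for p in [(180,20),(187,126)]:print(ray(f,p,.062).round(4))
E
```

```text
time_s: 8.05
tcp_pos: [0.6181, 0.1214, 0.2756]
orientation: [-0.001, 0.737, 0.676, -0.001]
ft_force: [-0.6, 0.2, -0.2]
grip_width: 0.997
grasp_force: 0.0
[0.61808097 0.12144112 0.27563164] (array([0., 0., 0.]), np.float64(-0.1), 'y now', np.float64(-5.0))
[0.5056 0.2183 0.024 ]
[0.329  0.2326 0.024 ]
[0.3387 0.3302 0.062 ]
[0.3319 0.262  0.062 ]
```

View pics/w5.png

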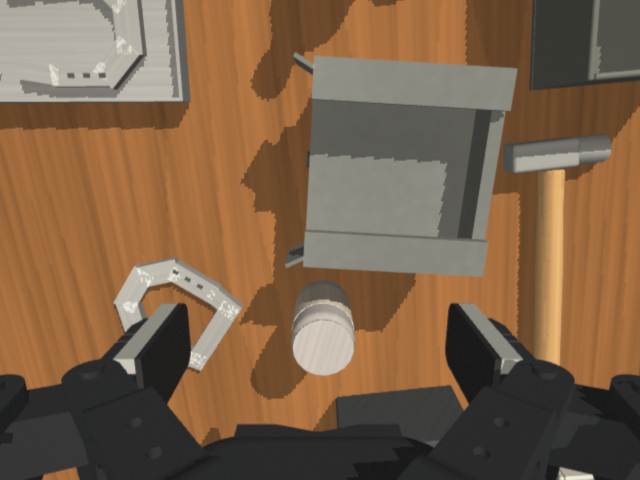

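The view shows the rack from above: lip outer corners at (316,56), (517,69), (484,277) and (303,267), with the mouth and its flares on the left and the back stop on the right.

Run:
```python
from h import *
f=dict(np.load('pics/w5.npz'));im=f['color'].astype(np.uint8)
g=cv2.cvtColor(im,cv2.COLOR_BGR2GRAY)
c0=np.float32([(316,56),(517,69),(484,277),(303,267),(312,99),(512,111),(487,240),(307,230)]).reshape(-1,1,2)
c=cv2.cornerSubPix(g,c0.copy(),(4,4),(-1,-1),(3,50,.01)).reshape(-1,2);print(np.c_[c0.reshape(-1,2),c].round(1).tolist())
W=[ray(f,p,.104)[:2] for p in c];nl,fl,fr,nr=W[:4]
for w in W:print(w.round(4))
print('lens',[np.linalg.norm(a-b).round(4) for a,b in((nl,fl),(nr,fr),(nl,nr),(fl,fr))])
ang=lambda v:np.degrees(np.arctan2(v[1],v[0])).round(2)
print('yaw',ang(fl-nl),ang(fr-nr),ang(nl-nr)-90,ang(fl-fr)-90,ang(W[5]-W[4]),ang(W[6]-W[7]),'ctr',sum(W[:4])/4)
```

```text
[[316.0, 56.0, 316.0, 56.0], [517.0, 69.0, 517.0, 68.0999984741211], [484.0, 277.0, 481.8999938964844, 276.3999938964844], [303.0, 267.0, 303.0, 267.0], [312.0, 99.0, 310.3999938964844, 97.0999984741211], [512.0, 111.0, 509.6000061035156, 110.30000305175781], [487.0, 240.0, 485.5, 240.8000030517578], [307.0, 230.0, 305.20001220703125, 230.0]]
[0.6262 0.2317]
[0.7632 0.2119]
[0.741  0.0614]
[0.6028 0.0811]
[0.62   0.2054]
[0.7589 0.1844]
[0.7434 0.0901]
[0.6072 0.1104]
lens [np.float64(0.1384), np.float64(0.1396), np.float64(0.1524), np.float64(0.1521)]
yaw -8.23 -8.13 -8.849999999999994 -8.409999999999997 -8.63 -8.47 ctr [0.68330258 0.14652467]
```

```bash
python3 -m crank '[[[0.03,-0.055,0,0,60],[0.06,-0.11,0,0,60],[0.09,-0.17,0.02,0,60],[0.12,-0.23,0.06,0,60],[0.1498,-0.2912,0.1,-0.2,60],[0.1498,-0.2912,0.13,-0.2,60],[0.1498,-0.2912,0.18,-0.2,60],[0.1498,-0.2912,0.22,-0.2,60],[0.1498,-0.2912,0.2476,-0.2,60],[0.1498,-0.2912,0.2476,-0.2,60]]]' 105
python3 -m crank '[[[0,0,0,0,180],[0,0,0,0,255],[0,0,0,0,255],[0,0,0,0,255],[0,0,0,0,255],[0,0,0,0,255],[0,0,0,0,255]]]' 105
python3 -m crank '[[[0,0,-0.01,0,255],[0,0,-0.02,0,255],[0,0,-0.04,0,255],[0,0,-0.06,0,255],[0,0,-0.08,0,255],[0,0,-0.08,0,255]]]' 105
python3 - <<'E'
from h import *;from plant import r
f,o=wristframe(r);t=r.grab_frame("top")['color'];s=r.grab_frame("scene")['color']
b=np.hstack([cv2.resize(f['color'],(400,300)),cv2.resize(s[120:320,330:530],(300,300))]);cv2.imwrite('pics/w6.png',b)
cv2.imwrite('pics/w6full.png',f['color'])
print(o['tcp_pos'],to(o,o['tcp_pos'],-8.45),o['ft_force'],o['ft_torque'])
E
```

```text
time_s: 9.35
tcp_pos: [0.34, 0.2951, 0.0289]
orientation: [-0.0, 0.736, 0.677, -0.002]
ft_force: [0.0, 0.3, 0.0]
grip_width: 0.765
grasp_force: 0.0
time_s: 10.22
tcp_pos: [0.3416, 0.2958, 0.031]
orientation: [-0.0, 0.736, 0.677, 0.0]
ft_force: [-4.6, -0.3, 11.0]
grip_width: 0.149
grasp_force: 103.0
time_s: 10.98
tcp_pos: [0.3428, 0.296, 0.1111]
orientation: [0.0, 0.736, 0.677, 0.002]
ft_force: [0.3, 1.3, -4.6]
grip_width: 0.145
grasp_force: 103.0
[0.34279166 0.29604467 0.11108843] (array([0., 0., 0.]), np.float64(3.6), 'y now', np.float64(-4.85)) [ 0.28826037  1.33861688 -4.57627386] [0.07086564 0.37888576 0.04089904]
```

View pics/w6.png

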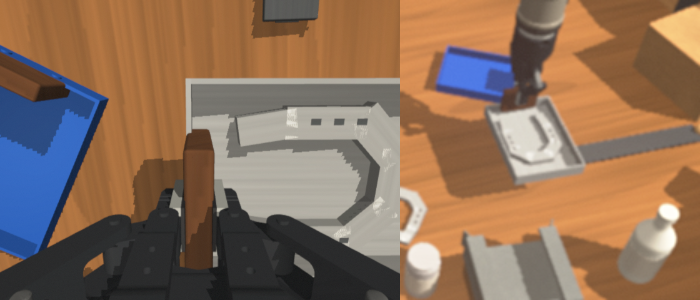

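The pan is lifted and looks level, with the shoe inside. I'm checking the in-hand offset from the rim's outer corner and edge in the full wrist image.

Run:
```python
from h import *;from plant import r
f,o=wristframe(r)
im=f['color'];g=cv2.cvtColor(im,cv2.COLOR_BGR2HSV)[...,1].astype(int)
# outer rim edge: per column first low-saturation row in 90..160
pts=[]
for x in (300,305,330,380,430,480,530,580,630):
    col=g[90:170,x];k=np.where(col<60)[0];pts.append((x,90+k[0] if len(k) else -1))
row=g[150,250:340];print('left edge row150',250+np.where(row<60)[0][:1])
from scipy.spatial.transform import Rotation as R
M=R.from_quat(np.array(o['orientation'])[[1,2,3,0]]).as_matrix()
for p in pts:print(p,(M.T@(ray(f,p,o['tcp_pos'][2]-.031+.024)-o['tcp_pos'])).round(4))
u=np.array([np.cos(np.radians(-8.45)),np.sin(np.radians(-8.45))]);c=np.array([.6835,.1467])
for d in(.113,.25,.215):
    print(d,to(o,[*(c-d*u),o['tcp_pos'][2]],-8.45))
```

```text
left edge row150 [297]
(300, np.int64(126)) [ 0.0649 -0.0059  0.007 ]
(305, np.int64(126)) [ 0.0649 -0.0042  0.007 ]
(330, np.int64(126)) [0.0649 0.0043 0.0069]
(380, np.int64(125)) [0.0652 0.0212 0.0069]
(430, np.int64(126)) [0.0649 0.0382 0.0069]
(480, np.int64(126)) [0.0649 0.0552 0.0069]
(530, np.int64(126)) [0.0649 0.0722 0.0069]
(580, np.int64(125)) [0.0652 0.0891 0.0068]
(630, np.int64(125)) [0.0652 0.106  0.0068]
0.113 (array([-1.120e-01,  2.406e-01, -2.000e-04]), np.float64(3.6), 'y now', np.float64(-4.85))
0.25 (array([-0.1034,  0.1039, -0.    ]), np.float64(3.6), 'y now', np.float64(-4.85))
0.215 (array([-1.056e-01,  1.388e-01, -1.000e-04]), np.float64(3.6), 'y now', np.float64(-4.85))
```

```bash
python3 -m crank '[[[-0.03,0.02,0,1,255],[-0.06,0.035,0,2,255],[-0.09,0.05,0,3,255],[-0.101,0.064,0.004,3.6,255],[-0.101,0.064,0.008,3.6,255],[-0.101,0.064,0.014,3.6,255],[-0.101,0.064,0.014,3.6,255],[-0.101,0.064,0.014,3.6,255]]]'
python3 - <<'E'
from h import *;from plant import r
f,o=wristframe(r);s=r.grab_frame("scene")['color']
b=np.hstack([cv2.resize(f['color'],(400,300)),cv2.resize(s[180:360,330:510],(400,400))[:300] if 0 else cv2.resize(s[190:340,350:470],(375,469))[85:385]]);cv2.imwrite('pics/w7.png',b)
u=np.array([np.cos(np.radians(-8.45)),np.sin(np.radians(-8.45))]);c=np.array([.6835,.1467])
for d in(.29,.215,.113):print(d,to(o,[*(c-d*u),.097],-8.45))
E
```

```text
time_s: 12.18
tcp_pos: [0.397, 0.1901, 0.0956]
orientation: [-0.0, 0.757, 0.654, -0.0]
ft_force: [1.2, -0.0, -4.6]
grip_width: 0.142
grasp_force: 103.2
0.29 (array([-0.0008, -0.0002, -0.0014]), np.float64(0.07), 'y now', np.float64(-8.38))
0.215 (array([-0.0009,  0.0748, -0.0014]), np.float64(0.07), 'y now', np.float64(-8.38))
0.113 (array([-0.001 ,  0.1768, -0.0014]), np.float64(0.07), 'y now', np.float64(-8.38))
```

View pics/w7.png

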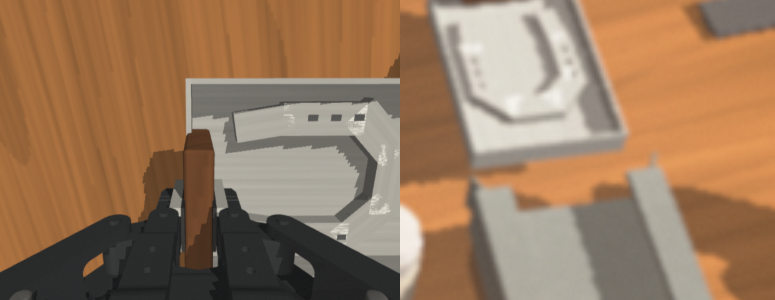

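The pan's nose is in front of the bay mouth and lined up. In the right-hand crop its rim corners are at about (472,152) and (625,131). I'm checking droop against the projection.

Run:
```python
from h import *
f=dict(np.load('pics/scene0.npz'))
a=np.radians(-8.4);u=np.array([np.cos(a),np.sin(a)]);v=np.array([-u[1],u[0]]);p=np.array([.397,.1901])
for z in(.075,.0886,.1):
  for s in(-.065,.065):
    q=proj(f,[*(p+.173*u+s*v),z]);print(z,s,(400+(q[0]-350)*3.125,(q[1]-217.2)*3.125))
```

```text
0.075 -0.065 (np.float64(471.370107981738), np.float64(158.98146549560187))
0.075 0.065 (np.float64(623.1520619532321), np.float64(140.17540394970638))
0.0886 -0.065 (np.float64(473.2327605873168), np.float64(149.39873409906355))
0.0886 0.065 (np.float64(626.3860288006811), np.float64(130.53716903545975))
0.1 -0.065 (np.float64(474.8209995458909), np.float64(141.22777012652764))
0.1 0.065 (np.float64(629.1429786129431), np.float64(122.32059441029594))
```

Droop is negligible. Entering the bay.

```bash
python3 -m crank '[[[-0.001,0.02,-0.0014,0.1,255],[-0.001,0.035,-0.0014,0.1,255],[-0.001,0.05,-0.0014,0.1,255],[-0.001,0.06,-0.0014,0.1,255],[-0.001,0.07,-0.0014,0.1,255],[-0.001,0.08,-0.0014,0.1,255],[-0.001,0.09,-0.0014,0.1,255],[-0.001,0.09,-0.0014,0.1,255]]]'
python3 - <<'E'
from h import *;from plant import r
f,o=wristframe(r)
u=np.array([np.cos(np.radians(-8.45)),np.sin(np.radians(-8.45))]);c=np.array([.6835,.1467])
for d in(.116,.113):print(d,to(o,[*(c-d*u),.096],-8.45))
print(o['ft_torque'])
E
```

```text
time_s: 13.28
tcp_pos: [0.4869, 0.1752, 0.0971]
orientation: [0.0, 0.758, 0.652, 0.0]
ft_force: [-0.0, -0.1, -6.0]
grip_width: 0.148
grasp_force: 103.2
0.116 (array([0.0008, 0.0827, 0.0011]), np.float64(-0.12), 'y now', np.float64(-8.57))
0.113 (array([0.0008, 0.0857, 0.0011]), np.float64(-0.12), 'y now', np.float64(-8.57))
[0.09725454 0.47478977 0.00198019]
```

Free so far. Continue to just short of the stop, lowering a little.

```bash
python3 -m crank '[[[0.0008,0.012,0,0,255],[0.0008,0.024,0,0,255],[0.0008,0.036,0.001,0,255],[0.0008,0.048,0.001,0,255],[0.0008,0.06,0.001,0,255],[0.0008,0.07,0.002,0,255],[0.0008,0.077,0.002,0,255],[0.0008,0.08,0.003,0,255],[0.0008,0.08,0.003,0,255]]]'
python3 -m crank '[[[0,0.002,0,0,255],[0,0.004,0,0,255],[0,0.005,0,0,255],[0,0.006,0,0,255],[0,0.006,0,0,255]]]'
python3 - <<'E'
from plant import r
import numpy as np
o=r.observe();a=np.radians(-8.45);u=np.array([np.cos(a),np.sin(a)]);d=o['tcp_pos'][:2]-np.array([.6835,.1467]);print('rack x,y',d@u,d@[-u[1],u[0]],o['tcp_pos'][2])
E
```

```text
time_s: 14.45
tcp_pos: [0.5657, 0.1643, 0.0942]
orientation: [0.0, 0.758, 0.652, 0.0]
ft_force: [1.0, -0.6, -3.9]
grip_width: 0.146
grasp_force: 103.3
time_s: 15.08
tcp_pos: [0.5708, 0.1634, 0.0941]
orientation: [-0.0, 0.758, 0.653, -0.0]
ft_force: [-4.0, -0.5, -1.7]
grip_width: 0.15
grasp_force: 103.9
rack x,y -0.11392626137616675 -7.251909117413774e-05 0.09410476842869317
```

Stop contact may be starting. I'll press a little more to confirm.

```bash
python3 -m crank '[[[0,0.001,0.0005,0,255],[0,0.002,0.0005,0,255],[0,0.003,0.0005,0,255],[0,0.003,0.0005,0,255]]]'
```

```text
time_s: 15.58
tcp_pos: [0.5707, 0.1634, 0.094]
orientation: [-0.002, 0.758, 0.653, -0.003]
ft_force: [-18.2, 0.7, 9.4]
grip_width: 0.149
grasp_force: 105.3
```

The pan is against the stop and on the floor. Ease off, release, raise, retreat.

```bash
python3 -m crank '[[[0,-0.002,-0.0003,0,255],[0,-0.002,-0.0003,0,255],[0,-0.002,-0.0003,0,150],[0,-0.002,-0.0003,0,130],[0,-0.002,-0.0003,0,130],[0,-0.002,-0.0003,0,130],[0,-0.002,-0.02,0,130],[0,-0.002,-0.06,0,130],[0,-0.002,-0.11,0,130],[0,-0.03,-0.16,0,130],[0,-0.08,-0.18,0,130],[0,-0.08,-0.18,0,130]]]'
python3 -m crank '[[[0,0,0,0,130],[0,0,0,0,130],[0,0,0,0,130]]]' >/dev/null
python3 - <<'E'
from h import *;from plant import r
f,o=wristframe(r);s=r.grab_frame("scene")['color'];t=r.grab_frame("top");np.savez('pics/top9.npz',**{k:np.array(v) for k,v in t.items()})
b=np.hstack([cv2.resize(f['color'],(400,300)),cv2.resize(s[180:360,300:540],(400,300))]);cv2.imwrite('pics/w8.png',b)
cv2.imwrite('pics/w8full.png',f['color']);np.savez('pics/w8.npz',**{k:np.array(v) for k,v in f.items()})
E
```

```text
time_s: 17.08
tcp_pos: [0.4936, 0.1756, 0.2764]
orientation: [0.001, 0.757, 0.653, 0.002]
ft_force: [0.0, 0.7, -0.1]
grip_width: 0.489
grasp_force: 0.0
```

View pics/w8.png

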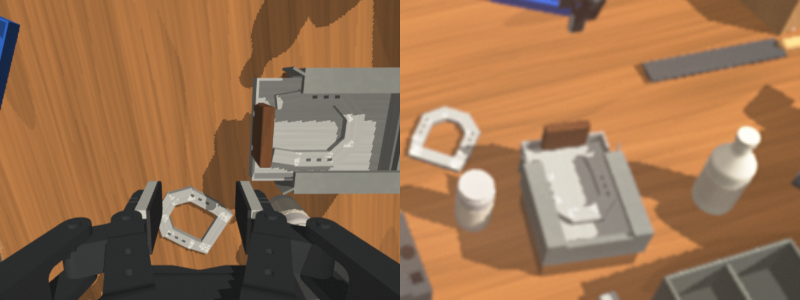

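The pan sits in the bay with the shoe flat and the bystanders in place. The front rim's outer corners are at about (405,126) and (402,285) in full-resolution pixels. I'm checking the depth.

Run:
```python
from h import *
f=dict(np.load('pics/w8.npz'));a=np.radians(-8.45);u=np.array([np.cos(a),np.sin(a)]);v=np.array([-u[1],u[0]])
g=cv2.cvtColor(f['color'],cv2.COLOR_BGR2HSV)[...,1]
for row in (140,150,275,282):
    x=380+np.where(g[row,380:460]<60)[0][0];d=ray(f,(x-.5,row),.087)[:2]-np.array([.6835,.1467]);print(row,x,d@u,d@v)
```

```text
140 405 -0.12486076548859906 0.05384426302616471
150 405 -0.12448857291801338 0.04649508612204231
275 398 -0.12513223366106097 -0.05334122674869888
282 400 -0.12321464455537198 -0.05941260078574005
```

The image says about 4.5 mm short and contact says about 1 mm, so I'll nudge with shut fingers against the grip's front face to be sure.

```bash
python3 -m crank '[[[0,0,0.04,0,255],[0,0,0.09,0,255],[0,0.0,0.14,0,255],[0,0.01,0.18,0,255],[0,0.02,0.19,0,255],[0,0.03,0.19,0,255],[0,0.036,0.19,0,255],[0,0.042,0.19,0,255],[0,0.046,0.19,0,255],[0,0.046,0.19,0,255]]]'
python3 -m crank '[[[0,0.002,0,0,255],[0,0.004,0,0,255],[0,0.004,0,0,255]]]'
python3 -m crank '[[[0,0.002,0,0,255],[0,0.004,0,0,255],[0,0.004,0,0,255]]]'
```

```text
time_s: 18.85
tcp_pos: [0.5409, 0.168, 0.084]
orientation: [0.0, 0.758, 0.652, 0.0]
ft_force: [0.5, -0.1, -0.8]
grip_width: 0.002
grasp_force: 0.0
time_s: 19.23
tcp_pos: [0.5436, 0.1676, 0.0836]
orientation: [-0.001, 0.758, 0.653, -0.001]
ft_force: [-5.0, 0.7, 3.2]
grip_width: -0.004
grasp_force: 2.6
time_s: 19.6
tcp_pos: [0.5437, 0.1675, 0.0834]
orientation: [-0.003, 0.758, 0.653, -0.004]
ft_force: [-19.5, 3.3, 11.8]
grip_width: -0.002
grasp_force: 10.1
```

Firm at 20 N with no motion, so it is against the stop. Cross-check with the rack's own lip corners in the same image, then retreat.

```bash
python3 -m crank '[[[0,-0.006,0,0,255],[0,-0.02,0,0,255],[0,-0.03,-0.05,0,255],[0,-0.05,-0.11,0,255],[0,-0.06,-0.17,0,255],[0,-0.06,-0.19,0,255],[0,-0.06,-0.19,0,255],[0,-0.06,-0.19,0,255]]]'
python3 - <<'E'
from h import *;from plant import r
a=np.radians(-8.45);u=np.array([np.cos(a),np.sin(a)]);v=np.array([-u[1],u[0]]);c=np.array([.6835,.1467])
f=dict(np.load('pics/w8.npz'))
for p in((485,109),(490,150),(472,275),(472,309)):
    d=ray(f,p,.104)[:2]-c;print('lip',d@u,d@v)
f,o=wristframe(r);g=cv2.cvtColor(f['color'],cv2.COLOR_BGR2HSV)[...,1]
for s in(.05,.03,-.03,-.05):
    q=proj(f,[*(c-.12*u+s*v),.087]).astype(int);k=np.where(g[q[1],q[0]-35:q[0]+35]<60)[0]
    if len(k): d=ray(f,(q[0]-35+k[0]-.5,q[1]),.087)[:2]-c;print('rim',s,q,d@u,d@v)
E
```

```text
time_s: 20.6
tcp_pos: [0.4885, 0.1755, 0.272]
orientation: [-0.001, 0.758, 0.652, -0.001]
ft_force: [-0.7, 0.8, -0.4]
grip_width: -0.002
grasp_force: 0.0
lip -0.07312291783772219 0.07541213389719453
lip -0.06675924515369737 0.04734924076613791
lip -0.07094508005609226 -0.0472967177052951
lip -0.06833906210594207 -0.07574112348425657
rim 0.05 [420 145] -0.1253902932445247 0.05007612849856633
rim 0.03 [419 171] -0.1250555819873301 0.030712039019742822
rim -0.03 [414 247] -0.12567152990772043 -0.0295443943562463
rim -0.05 [413 271] -0.12540937489225162 -0.04979689941663612
```

The leftmost visible edge is the foot of the front wall, at z .063 rather than the rim. That adds 5 mm, which puts the wall at −0.120, exactly home. Handing in.

```bash
python3 -c "
from plant import r
print(r.hand_in())"
```

```text
the job is handed in; nothing more can be done
None
```

The open-heeled shoe lies flat in the pan, the pan measured fully home against the rack's back stop and is released, and the job was handed in at about 20.7 s; the hand-in gave no verdict.

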